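# Lock the funnel bracket onto the slotted stand

### The job

Mount the red funnel bracket on the blue slotted stand: put its two tabs through the two slots, then push it straight down until the orange catch springs out over its top edge, so that it stays locked down when you let go. Feel your way, as the slotted plate is clamped up to 15 mm higher or lower each time, and never force it (no more than about 40 N on the stand). Leave the bowl, funnel, measuring cup and jug where they are.

Things in the scene. Friction and masses are not known exactly. Their poses are not given: they have to be found in the camera images.
- stand: Fixed stand: dark foot (150 x 130 x 8 mm) and column carrying an upright blue slotted plate (head), 100 mm wide, 6 mm thick, 15 mm free behind it; its flat front face is the plane x = 0 of this frame and looks to -x. Origin: on the worktop below the face's middle; z up. The head is clamped up to 15 mm higher or lower than nominal: NOT in this pose, to be felt (or seen). It does not yield.
- slots_nominal (a point): Fixed to the stand: point on the face midway between its two slots when the head is at nominal height, 155 mm above the worktop. Slots: centred at y = +30 and -30 mm of the stand, 15 mm wide, 30 mm high (nominally 140 to 170 mm). Plate nominally from 40 to 192 mm. All these and the heights below shift together with the head, by up to 15 mm.
- enter_nominal (a point): Fixed to the stand: where the bracket's origin goes to put the tabs in (x = 0, y = 0, nominal z = 84 mm; they pass 4 mm above or below it, at 80 to 88). Blocked lips stop with the origin at x = -14 mm; with the tabs through, the back comes to lie on the face at x = 0 and pushes the catch in.
- seat_nominal (a point): Fixed to the stand: the bracket's origin at the hard bottom (nominal z = 70 mm), necks on the slots' lower edges. Going down from 84: at 78 its lower edge meets the yellow step; pushing on takes 7 N rising to 12 N, plus up to 4 N friction, less the bracket's weight; below 72.5 the catch springs out over its top edge; at 70 it stops hard. Let go, it rises to about 72.5 and stays.
- bracket: Loose red L-shaped bracket, 0.28 to 0.42 kg, standing on its floor plate. Origin: middle of the back's lower edge; x points out of the back to the tabs, z up. Back plate 6 mm thick (x -6 to 0), 90 wide, 100 high. Floor plate 5 mm thick, 90 wide, to x = -120 mm, with a 50 mm funnel hole. Centre rib, 12 mm thick, x -52 to -6, up to z = 118 mm: the grip.
- tab_left (a point): Middle of the end face of the bracket's left (+y) tab, at x = 14, y = 30, z = 71 mm of the bracket's frame; the right tab is its mirror image at y = -30. Steel tabs, 10 mm wide: neck x 0 to 8 mm, z 70 to 82 mm; then a lip x 8 to 14 mm, z 60 to 82 mm, hanging 10 mm below the neck.
- bracket_grip (a point): Grip point in the rib of the bracket, at x = -34, y = 0, z = 103 mm of the bracket's frame; take it from above, fingers closing along the bracket's y (12 mm).
- catch (a joint): Orange spring catch (20 mm wide, 6 mm high) in the middle of the head plate near its top: 0 = out, standing 7 mm proud of the front face (locked or free), grows to 0.007 m as the bracket's back pushes it in; 1 to 4 N.
- step (a joint): Yellow spring step (40 mm wide) on the front of the head plate below the slots: 0 = up, grows as it is pushed down; 0.008 m at the hard bottom, about 0.0055 m when the bracket is locked under the catch. It carries the bracket's weight without moving.
- bowl: Bystander: glass collecting bowl, 120 mm across, 55 mm high, origin at the centre of its underside.
- funnel: Bystander: stainless steel funnel standing mouth down, 104 mm across, 120 mm high, origin at the centre of its lower rim.
- measure: Bystander: aluminium measuring cup with a handle, 84 mm across, 85 mm high, origin at the centre of its underside.
- jug: Bystander: white ceramic jug with a grey cap, 110 mm across, 155 mm high, a handle at its +y, origin at the centre of its underside.
Things that resemble listed ones, but are neither listed nor needed, are in the scene too. There is more than one size of the bracket; the one meant has the size given above.

How it is judged (in metres and radians):
On the way, in this order (a step that is already met when the one before it is completed fails the run):
1. both tabs are through the slots and the bracket's back lies against the plate, pushing the catch in (x of bracket in the frame of stand above -0.006 m and z of bracket in the frame of stand above 0.06 m and value of joint catch above 0.003 m), for 0.1 s.
2. the bracket is pushed down on the spring step and the catch has sprung out over it (value of joint step above 0.004 m and value of joint catch below 0.002 m and x of bracket in the frame of stand above -0.006 m), for 0.1 s.
At the end, for the whole second after the job is handed in: The bracket hangs on the stand by itself and at rest: its back within 6 mm of the plate's face, within 8 mm of the middle sideways, 50 to 95 mm above the worktop, tilted less than 0.1 rad, the step held down by more than 4 mm and the catch out (less than 2 mm in) (all of step 2 and x of bracket in the frame of stand below 0.006 m and y of bracket in the frame of stand between -0.008 and 0.008 m and z of bracket in the frame of stand between 0.05 and 0.095 m and angle between bracket's own z axis and vertical below 0.1 rad and linear speed of bracket below 0.02 m/s); the robot touches nothing.
It fails at once if the bracket and the stand press on each other with more than 40 N (contact force between bracket and stand above 40 N).
It fails at once if the robot presses on the stand with more than 40 N (contact force between any of the arm, the fingers and stand above 40 N).
It fails at once if the bowl, funnel, measuring cup or jug is moved by more than 30 mm (distance of any of bowl, funnel, measure, jug from where it was at the start of the episode above 0.03 m).
It also fails if it takes over 61 s, if anything falls off the work surface, if the arm or the gripper's body presses on something with over 40 N, if the wrist force passes 120 N, or if a joint passes its speed limit or range.

### The arm

A 6-joint arm with a two-finger parallel gripper is mounted at the origin on the work surface. World frame = base frame: x ahead of the robot, y to its left, z up, the work surface at z = 0. Lengths are in mm, angles in rad, forces in N, time in s.
With the tool pointing down it reaches from about 275 to 750 mm from the base axis. Payload 10.2 kg.
Tool frame: the origin (TCP) lies at the very end of the fingers, on their centre line; the grasp point (between the pads) lies robot.grasp_offset behind it (robot.grasp_offset is the distance from the TCP to the grasp point, in mm); z points along the fingers, y is the line along which they close (so a half turn about z gives the same grasp; the last joint's range is limited). The gripper opens to 85 mm and grips with 20 to 120 N. Pads are 22 mm wide; open, the fingers measure 114 mm over their backs; the gripper's body (76 mm by 85 mm) begins 54 mm behind the grasp point. The pads swing forward as they close: fully open they stand 13 mm farther back than shut.
Start: joints at [1.07, 0.313, 1.498, -0, 1.331, -0.223], TCP at [143.989, 504.874, 205.394] pointing down, gripper open.
Joint ranges: [-2.94, 2.94], [-0.97, 2.17], [0.19, 2.56], [-1.23, 4.37], [0.02, 3.11], [-2.88, 2.88]. Speed limits (rad/s): [2.39, 2.39, 3.01, 3.14, 3.14, 3.14].

### API

Orientations are given as [roll, pitch, yaw] about the fixed x, y, z axes, in that order (R = Rz(yaw) Ry(pitch) Rx(roll)).
In Python, from workcell import robot, eyes, job, nets gives the robot as it stands. The module is installed in compiled form; this text tells all that it offers.
- The arm moves only by the shell command python3 -m inch 'ROWS'. ROWS is JSON, a list that holds one entry, the list of rows, each a list of 7 numbers: the closure, from 0 (fully open) to 1 (shut), then the shift along the world's x, y, z in m, then the turn, a rotation vector about the world's x, y, z in degrees. A call has 1 to 5 rows; each row is the pose to reach, as a shift and turn from the pose commanded when the call began; what a row does not reach only later rows make up. A row lasts 1/8 s, in which the tool goes at most 62.5 mm and 10.7 degrees, less where a joint would pass 70% of its speed; a pose out of reach is approached as far as the arm can. A call with a gripper value outside its range is refused whole. The fingers move at their own pace and stop on an object; the grip force is fixed at half the most. Time passes only in rows, so rows that repeat a pose let the fingers close. It gives the time, the measured TCP pose, the force, the opening and the grip force at its end, in the units of the state.
- robot.state(): the state, without advancing time (a new reading comes with each control period).
- eyes.get_image(name): name is "scene" or "top" or "wrist"; returns (picture, depth): 400x640x3 uint8, red, green, blue; 400x640 float32, mm along the optical axis (not along the pixel's ray), 0 where there is no reading.
- eyes.camera_params(name): a dict with "intrinsics" (3x3 intrinsics, pixels), "camera_from_world" (4x4, takes a point from world to camera coordinates); the wrist camera has in their place "tool_from_camera" (4x4, takes a point from camera to tool coordinates, whose origin is the TCP and whose axes are the flange's). Camera axes: x right, y down, z forward; pixel columns grow to the right and rows downward; lengths in mm; the calibration is good to about 2 mm. A picture is of the moment at which its call begins: read the wrist's pose just before it. camera_params takes no time and is no camera call.
- job.sign_off(): hands the job in; it is judged then, once.
Trained networks look in the newest picture that a camera, given by its name, has taken for a name from the list of things; names that differ only in an ending like _2 or _b are one class to them, and where a whole thing is asked for, a point or a joint stands for the part that bears it (a point fixed in the world has none). Each returns a list of dicts, best first, with "conf" (0 to 1); they miss things now and then, are a little off and sometimes report something else, mostly with a low value. They report only what shows in the picture. A call takes as long as a camera call. They do not tell look-alikes from the thing itself.
- nets.recognise(camera, name): "xy" ([column, row] in pixels, amid what is visible of it).
- nets.regions_of(camera, name): "region" (400x640 bool, what is visible of it) and "xy" ([column, row] in pixels, amid what is visible of it).
The state is a dict: "t": time; "joint_pos": joint angles; "joint_velocities": joint speeds; "effort": joint torques, N m; "ee_pos": TCP position; "tool_rot": TCP orientation; "force": force on the tool from outside, world axes, zero at the start; "moment": the same for the moment, N m; "gripper_width": finger opening in mm; "gripper_force": force on a finger pad.
Only numpy, scipy, OpenCV 4.12 (cv2) and the standard library are available. Lean on these libraries where they do the work, as an engineer would, in place of code of your own. Each camera call takes 0.05 s, during which the arm holds its last target. There are 200 camera calls.

## Working session

There is one attempt and no reset: what is moved stays moved. The work goes in short steps, Python scripts to look and compute and a shell command to move; the robot and the scene stay as the last step left them, time stands still between calls to the robot, and variables do not carry over. Pictures are saved under pics/ and viewed, at most 10 in all, crops included, and the job is handed in when it is done.

```bash
mkdir -p pics; cat > h.py <<'E'
import numpy as np, cv2
from workcell import robot, eyes, job, nets
def cloud(name):
    s=robot.state(); p,d=eyes.get_image(name); c=eyes.camera_params(name)
    K=np.array(c["intrinsics"]); v,u=np.mgrid[:400,:640]
    P=np.stack([(u-K[0,2])/K[0,0]*d,(v-K[1,2])/K[1,1]*d,d],-1)
    if "camera_from_world" in c: M=np.linalg.inv(np.array(c["camera_from_world"]))
    else:
        from scipy.spatial.transform import Rotation as R
        T=np.eye(4);T[:3,:3]=R.from_euler('xyz',s["tool_rot"]).as_matrix();T[:3,3]=s["ee_pos"]
        M=T@np.array(c["tool_from_camera"])
    W=P@M[:3,:3].T+M[:3,3]; W[d<=0]=np.nan
    return p,W
def save(p,n): cv2.imwrite("pics/"+n,p[:,:,::-1])
E
python3 - <<'E'
from h import *
print(robot.state(), robot.grasp_offset)
I=[]
for n in ["scene","top"]:
    p,W=cloud(n); I.append(p)
    for o in ["stand","bracket","bowl","funnel","measure","jug"]:
        for r in nets.regions_of(n,o)[:4]:
            w=W[r["region"]]; w=w[~np.isnan(w[:,0])]
            print(n,o,round(r["conf"],2),np.round(r["xy"]),len(w),np.round(np.percentile(w,[2,50,98],axis=0)).tolist() if len(w) else '')
    np.savez(n+".npz",p=p,W=W)
    save(p,n+"0.png")
E
```

```text
{'t': 0.0, 'joint_pos': array([ 1.06961839e+00,  3.13434574e-01,  1.49848261e+00,  2.51221561e-05,
        1.33096170e+00, -2.23377398e-01]), 'joint_velocities': array([ 0.00055948, -0.00171463,  0.00039319, -0.00102922,  0.00061694,
        0.00047176]), 'effort': array([-1.90429331e-03, -4.12270474e+01, -2.59742206e+01, -3.25765041e-04,
        4.08371605e-03, -1.87551287e-06]), 'ee_pos': array([143.82425945, 504.60756275, 204.82584296]), 'tool_rot': array([-3.14034378e+00, -3.08720681e-04,  2.86378594e+00]), 'force': array([-0.08411641,  0.22369726,  0.57641527]), 'moment': array([0.00267384, 0.0460889 , 0.00397744]), 'gripper_force': 0.0, 'gripper_width': 85.48325173229873} 18.700000000000003
scene stand 0.86 [318. 242.] 2495 [[575.0, 25.0, 2.0], [659.0, 106.0, 12.0], [722.0, 161.0, 198.0]]
scene stand 0.74 [312. 170.] 956 [[455.0, -206.0, 1.0], [541.0, -158.0, 30.0], [584.0, -119.0, 120.0]]
scene bracket 0.95 [309. 169.] 830 [[460.0, -203.0, 3.0], [543.0, -157.0, 38.0], [583.0, -119.0, 119.0]]
scene bracket 0.93 [358. 159.] 454 [[313.0, -177.0, 1.0], [372.0, -137.0, 14.0], [407.
[... 1026 characters left out ...]
8.0]]
top bowl 0.72 [174. 180.] 1501 [[562.0, 368.0, 2.0], [622.0, 433.0, 23.0], [669.0, 474.0, 56.0]]
top funnel 0.78 [194. 250.] 1191 [[384.0, 315.0, 3.0], [428.0, 352.0, 32.0], [476.0, 409.0, 117.0]]
top funnel 0.65 [295. 173.] 2597 [[577.0, 31.0, 2.0], [630.0, 90.0, 9.0], [720.0, 162.0, 197.0]]
top measure 0.6 [392. 132.] 1170 [[730.0, -228.0, -1.0], [775.0, -169.0, 35.0], [810.0, -121.0, 86.0]]
top measure 0.5 [297. 171.] 2567 [[576.0, 31.0, 3.0], [630.0, 90.0, 9.0], [718.0, 162.0, 197.0]]
top jug 0.59 [490. 173.] 1916 [[608.0, -485.0, 3.0], [642.0, -403.0, 108.0], [698.0, -369.0, 157.0]]
top jug 0.21 [386. 219.] 1482 [[456.0, -205.0, -0.0], [531.0, -157.0, 6.0], [582.0, -118.0, 118.0]]
```

View images.

View pics/scene0.png

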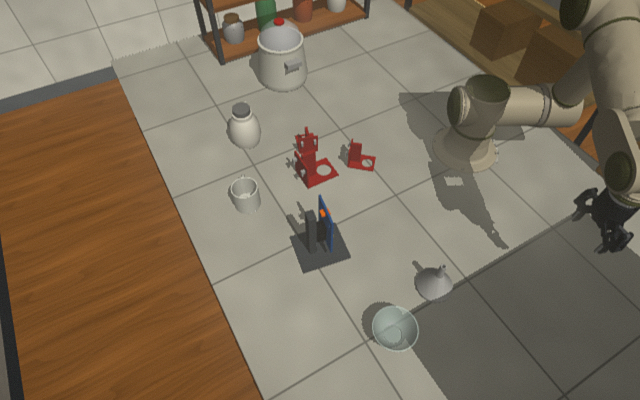

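View pics/top0.png

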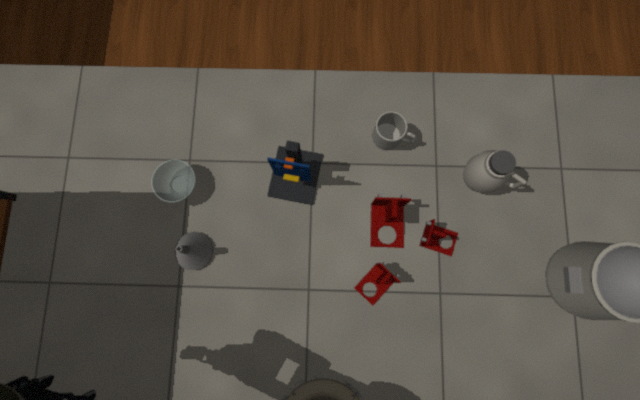

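```bash
python3 - <<'E'
from h import *
for n in ["scene","top"]:
    z=np.load(n+".npz");p=z["p"].astype(int);W=z["W"]
    hsv=cv2.cvtColor(z["p"],cv2.COLOR_RGB2HSV)
    def box(x0,x1,y0,y1,z0,z1):
        return (W[...,0]>x0)&(W[...,0]<x1)&(W[...,1]>y0)&(W[...,1]<y1)&(W[...,2]>z0)&(W[...,2]<z1)
    for nm,m in [("br hi>108",box(430,620,-230,-105,108,130)),("br 88-104",box(430,620,-230,-105,80,104)),("br floor",box(430,620,-230,-105,2.5,9)&((hsv[...,0]<12)|(hsv[...,0]>168))&(hsv[...,1]>110)),
                 ("foot",box(560,740,10,180,5,13)),("head top",box(560,740,10,180,185,220)),("head",box(560,740,10,180,60,220))]:
        w=W[m]
        if len(w)<5: print(n,nm,len(w));continue
        r=cv2.minAreaRect(w[:,:2].astype(np.float32))
        print(n,nm,len(w),np.round(r[0],1),np.round(r[1],1),round(r[2],1),"z",np.round(np.percentile(w[:,2],[5,50,95]),1), "hue",np.median(hsv[m],axis=0))
E
```

```text
scene br hi>108 79 [ 542.9 -164.4] [17.3 48.2] 87.8 z [109.4 117.6 122.5] hue [  3. 165. 132.]
scene br 88-104 188 [ 569.1 -162.8] [69.2 73.2] 42.8 z [ 80.8  93.2 103. ] hue [  3.  148.5 118.5]
scene br floor 274 [ 512.1 -163.3] [ 91.1 119.5] 89.4 z [3.5 6.4 8.6] hue [  2.  175.  143.5]
scene foot 1327 [650.2  96.2] [165.1 182.6] 87.9 z [ 5.7  9.2 12.3] hue [35. 12. 79.]
scene head top 234 [654.2  93.6] [100.2  64.4] 80.2 z [186.1 192.3 200.7] hue [60.  55.5 96.5]
scene head 965 [654.6  97.1] [ 68.9 103. ] 1.4 z [ 74.8 140.6 198.1] hue [35. 31. 70.]
top br hi>108 108 [ 545.6 -162.1] [12.1 46. ] 89.9 z [109.7 117.2 119.6] hue [  2.  227.5  96. ]
top br 88-104 165 [ 568.8 -165.2] [75.3 71.3] 39.6 z [ 80.6  95.7 101.4] hue [  3. 201.  94.]
top br floor 722 [ 511.5 -162.6] [115.1  87.3] 0.6 z [2.8 4.7 7.7] hue [  2. 220. 103.]
top foot 1332 [650.4  95.8] [129.7 150.5] 80.2 z [ 5.4  7.7 10.6] hue [96. 16. 47.]
top head top 287 [658.6  94.5] [99.2 59.1] 80.1 z [186.4 191.  198.5] hue [107.  60.  63.]
top head 985 [642.8 103. ] [82.7 85. ] 25.3 z [ 78.6 153.5 196.7] hue [106. 173.  45.]
```

The scene view shows the tall red bracket at (310,170) with two smaller look-alikes at (308,140) and (358,157). The stand is at (320,240), its blue face towards the robot. In the top view the bracket is at (388,225), its tabs pointing up (+x), and the stand at (293,175) is turned about -10°.

```bash
python3 - <<'E'
from h import *
c=eyes.camera_params("wrist");print(np.round(c["tool_from_camera"],2),np.round(c["intrinsics"]))
for n in ["scene","top"]:
    z=np.load(n+".npz");W=z["W"];hsv=cv2.cvtColor(z["p"],cv2.COLOR_RGB2HSV)
    b=(hsv[...,0]>98)&(hsv[...,0]<125)&(hsv[...,1]>130)&(abs(W[...,0]-650)<80)&(abs(W[...,1]-95)<90)&(W[...,2]>30)
    w=W[b];print(n,len(w),np.round(np.percentile(w,[2,10,50,90,98],axis=0),1).tolist())
    q=w[w[:,2]<180] if n=="scene" else w
    m=np.median(q,0);u,s,v=np.linalg.svd(q-m,full_matrices=False);print(m,v[2],s/np.sqrt(len(q)))
    t=w[w[:,2]>185];print("top",len(t),cv2.minAreaRect(t[:,:2].astype(np.float32)),np.median(t,0))
E
python3 -m inch '[[[0,0.03,-0.0625,0.02,0,0,5],[0,0.08,-0.125,0.06,0,0,10],[0,0.11,-0.18,0.1,0,0,16],[0,0.14,-0.23,0.1,0,0,16],[0,0.17,-0.28,0.1,0,0,16]]]'
```

```text
[[   0.     -0.96   -0.26   66.19]
 [   1.     -0.      0.     -0.74]
 [  -0.     -0.26    0.96 -167.59]
 [   0.      0.      0.      1.  ]] [[282.   0. 324.]
 [  0. 282. 196.]
 [  0.   0.   1.]]
scene 38 [[625.5, 57.0, 195.1], [628.2, 69.1, 196.5], [635.3, 109.4, 198.6], [640.1, 138.1, 200.7], [641.6, 144.5, 201.5]]
t: 1.32
ee_pos: [296.8, 253.2, 303.1]
tool_rot: [3.141, 0.002, -3.139]
force: [0.8, 0.0, -0.3]
gripper_width: 85.5
gripper_force: 0.0
  return _methods._mean(a, axis=axis, dtype=dtype,
  ret = um.true_divide(
Traceback (most recent call last):
IndexError: index 2 is out of bounds for axis 0 with size 0
```

```bash
python3 -m inch '[[[0,0.045,-0.04,0,0,0,-5],[0,0.09,-0.08,0,0,0,-10],[0,0.135,-0.12,0,0,0,-10],[0,0.17,-0.16,-0.02,0,0,-10],[0,0.17,-0.16,-0.02,0,0,-10]]]'
python3 - <<'E'
from h import *
p,W=cloud("wrist");save(p,"w1.png");np.savez("w1.npz",p=p,W=W);print(robot.state()["ee_pos"],robot.state()["tool_rot"])
hsv=cv2.cvtColor(p,cv2.COLOR_RGB2HSV)
b=(hsv[...,0]>98)&(hsv[...,0]<125)&(hsv[...,1]>130)&(abs(W[...,0]-650)<80)&(abs(W[...,1]-95)<90)&(W[...,2]>30)
w=W[b];print(len(w),np.round(np.percentile(w,[1,10,50,90,99],axis=0),1).tolist())
q=w[w[:,2]<np.percentile(w[:,2],99)-8];m=np.median(q,0)
for i in range(3):
    u,s,v=np.linalg.svd(q-q.mean(0),full_matrices=False);m=q.mean(0);r=(q-m)@v[2];q=q[abs(r)<3*np.median(abs(r))+.5]
n=v[2]*np.sign(v[2][0]);print("plane",m,n,len(q),"yaw",np.degrees(np.arctan2(n[1],n[0])))
yaw=np.arctan2(n[1],n[0]);t=np.array([-np.sin(yaw),np.cos(yaw)])
f=W[b];lat=f[:,:2]@t;print("lat",np.percentile(lat,[.5,99.5]),"z",np.percentile(f[:,2],[1,99.5]))
print("face dist",m@n, "front x'", (f[:,:2]@[np.cos(yaw),np.sin(yaw)]).min())
E
```

```text
t: 1.95
ee_pos: [466.9, 92.4, 280.1]
tool_rot: [-3.141, -0.004, 2.964]
force: [0.2, 1.0, 0.2]
gripper_width: 85.5
gripper_force: 0.0
[466.25233141  93.8104187  281.22162489] [-3.14145233e+00 -1.93225711e-03  2.96619729e+00]
3413 [[620.8, 48.4, 48.5], [622.2, 55.6, 73.9], [629.3, 97.6, 124.6], [636.4, 138.1, 162.8], [637.8, 144.0, 182.8]]
plane [629.17175305  96.17800077 118.77768511] [ 9.85639629e-01 -1.68860700e-01  7.65002029e-04] 3237 yaw -9.721587255627128
lat [152.09970004 249.96903959] z [ 48.45760926 185.03967735]
face dist 603.9867939702701 front x' 602.0988900632146
```

View pics/w1.png

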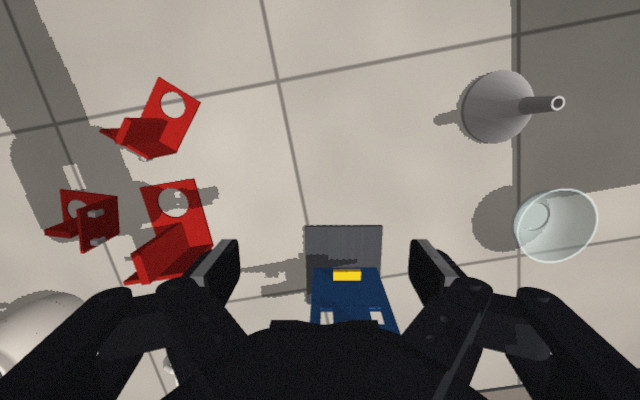

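The wrist view shows the blue plate at (350,300) with the yellow step at (347,274). The two slots at (327,318) and (377,318) are partly hidden by the gripper. Tilting the tool should show the slots fully.

```bash
python3 -m inch '[[[0,0,0,0,1.7,-9.9,0],[0,0,0,0,3.4,-19.7,0],[0,0,0,0,3.4,-19.7,0],[0,0,0,0,3.4,-19.7,0],[0,0,0,0,3.4,-19.7,0]]]'
cat > w2.py <<'E'
from h import *
import sys
p,W=cloud("wrist");save(p,sys.argv[1]+".png");np.savez(sys.argv[1]+".npz",p=p,W=W)
hsv=cv2.cvtColor(p,cv2.COLOR_RGB2HSV)
b=(hsv[...,0]>98)&(hsv[...,0]<125)&(hsv[...,1]>130)&(abs(W[...,0]-650)<80)&(abs(W[...,1]-95)<90)&(W[...,2]>30)
q=W[b];q=q[q[:,2]<185]
for i in range(4):
    m=q.mean(0);v=np.linalg.svd(q-m,full_matrices=False)[2];r=(q-m)@v[2];q=q[abs(r)<3*np.median(abs(r))+.3]
n=v[2]*np.sign(v[2][0]);yaw=np.arctan2(n[1],n[0]);print("plane",m,n,"yaw",np.degrees(yaw),"resid",np.median(abs(r)))
# rectify the face: rays x plane -> (lat,z) per pixel
c=eyes.camera_params("wrist");s=robot.state()
from scipy.spatial.transform import Rotation as R
T=np.eye(4);T[:3,:3]=R.from_euler('xyz',s["tool_rot"]).as_matrix();T[:3,3]=s["ee_pos"];M=T@np.array(c["tool_from_camera"]);K=np.array(c["intrinsics"])
t=np.array([-np.sin(yaw),np.cos(yaw),0]);d=np.array([np.cos(yaw),np.sin(yaw),0])
lc=m@t;L,Z=np.meshgrid(np.arange(-60,60,.5),np.arange(220,30,-.5))
P=m+(L+lc-m@t)[...,None]*t+(Z-m[2])[...,None]*np.array([0,0,1])
P=P-(((P-m)@n)/(n@d))[...,None]*d
C=(P-M[:3,3])@M[:3,:3];u=(C[...,0]/C[...,2]*K[0,0]+K[0,2]).astype(np.float32);vv=(C[...,1]/C[...,2]*K[1,1]+K[1,2]).astype(np.float32)
img=cv2.remap(p,u,vv,cv2.INTER_LINEAR)
h=cv2.cvtColor(img,cv2.COLOR_RGB2HSV);B=((h[...,0]>98)&(h[...,0]<125)&(h[...,1]>130))
print("lat0",lc,"d0",m@d)
for z in (70,80,90,145,150,155,160,165,170,175,180):
    i=int((220-z)*2);e=np.flatnonzero(np.diff(B[i].astype(int)));print("z",z,[round(lc-60+.5*(x+.5),1) for x in e])
for l in (-33,-30,-27,-40,40,27,30,33):
    j=int((60+l)*2);e=np.flatnonzero(np.diff(B[:,j].astype(int)));print("lat",round(lc+l,1),[220-.5*(x+.5) for x in e])
a=cv2.resize(img,None,fx=1.4,fy=1.4);o=np.zeros((max(400,a.shape[0]),640+a.shape[1],3),np.uint8);o[:400,:640]=p;o[:a.shape[0],640:]=a
save(cv2.resize(o,None,fx=800/o.shape[1],fy=800/o.shape[1]),sys.argv[1]+"r.png")
E
python3 w2.py w2
```

```text
t: 2.62
ee_pos: [466.6, 95.0, 282.4]
tool_rot: [3.02, 0.327, 2.949]
force: [0.4, -0.7, -0.1]
gripper_width: 85.7
gripper_force: 0.0
plane [629.07095645  95.53016611 123.48010722] [ 9.85429962e-01 -1.70079259e-01  9.14639769e-04] yaw -9.792431510586452 resid 0.37361234128899595
lat0 201.1302941918478 d0 603.657921053266
z 70 [np.float64(151.4), np.float64(180.9), np.float64(225.9), np.float64(250.4)]
z 80 [np.float64(151.4), np.float64(180.4), np.float64(223.4), np.float64(250.4)]
z 90 [np.float64(151.9), np.float64(250.4)]
z 145 [np.float64(152.9), np.float64(250.4)]
z 150 [np.float64(152.9), np.float64(162.9), np.float64(179.9), np.float64(223.4), np.float64(238.9), np.float64(250.4)]
z 155 [np.float64(152.9), np.float64(163.4), np.float64(180.4), np.float64(222.9), np.float64(238.9), np.float64(250.4)]
z 160 [np.float64(153.4), np.float64(163.4), np.float64(179.9), np.float64(222.9), np.float64(238.9), np.float64(250.4)]
z 165 [np.float64(152.9), np.float64(162.9), np.float64(180.4), np.float64(223.4), np.float64(238.9), np.float64(250.4)]
z 170 [np.float64(152.9), np.float64(162.9
[... 298 characters left out ...]
9), np.float64(190.9), np.float64(213.4), np.float64(250.4)]
lat 168.1 [np.float64(199.25), np.float64(174.75), np.float64(147.25), np.float64(43.75)]
lat 171.1 [np.float64(199.25), np.float64(174.75), np.float64(147.25), np.float64(44.25)]
lat 174.1 [np.float64(199.25), np.float64(174.75), np.float64(147.75), np.float64(43.75)]
lat 161.1 [np.float64(199.25), np.float64(43.75)]
lat 241.1 [np.float64(199.25), np.float64(44.25)]
lat 228.1 [np.float64(198.75), np.float64(175.25), np.float64(147.25), np.float64(44.25)]
lat 231.1 [np.float64(199.25), np.float64(175.25), np.float64(147.75), np.float64(44.25)]
lat 234.1 [np.float64(199.25), np.float64(174.25), np.float64(147.75), np.float64(43.75)]
```

View pics/w2r.png

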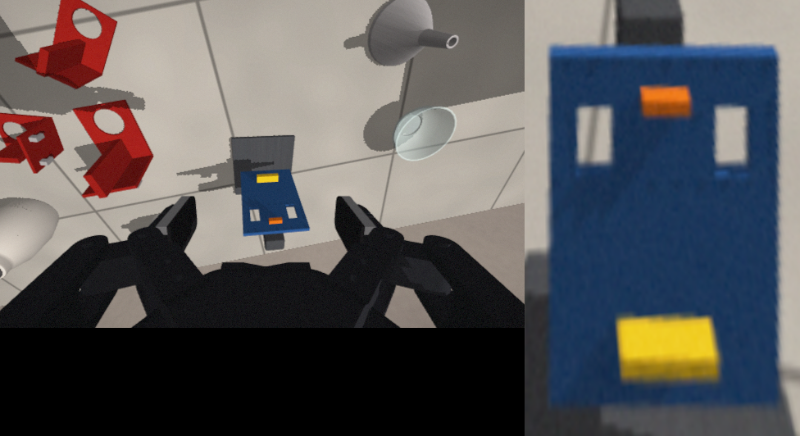

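The tilted view shows both slots clearly. In the rectified face they span about z 143–175 (head about +3 mm), the centre is at lateral 201.4, and yaw is -9.8°. Now to the bracket.

```bash
python3 -m inch '[[[0,0.015,-0.055,0,-1.7,9.9,0],[0,0.03,-0.11,0,-3.4,19.7,0],[0,0.045,-0.165,0,-3.4,19.7,0],[0,0.06,-0.22,0,-3.4,19.7,0],[0,0.074,-0.258,0,-3.4,19.7,0]]]'
python3 -m inch '[[[0,0,0,-0.03,0,0,9.8],[0,0,0,-0.05,0,0,9.8],[0,0,0,-0.05,0,0,9.8],[0,0,0,-0.05,0,0,9.8]]]'
cat > b.py <<'E'
from h import *
p,W=cloud("wrist");np.savez("w3.npz",p=p,W=W);save(p,"w3.png")
hsv=cv2.cvtColor(p,cv2.COLOR_RGB2HSV)
red=((hsv[...,0]<10)|(hsv[...,0]>170))&(hsv[...,1]>120)
bb=(W[...,0]>430)&(W[...,0]<620)&(W[...,1]>-225)&(W[...,1]<-105)
for a,z in ((112,123),(2,8)):
    w=W[red&bb&(W[...,2]>a)&(W[...,2]<z)]
    print(a,len(w),cv2.minAreaRect(w[:,:2].astype(np.float32)),np.percentile(w,[1,50,99],axis=0).round(1).tolist())
s=robot.state();print(s["ee_pos"],s["tool_rot"])
E
python3 b.py
```

```text
t: 3.3
ee_pos: [540.7, -165.7, 281.3]
tool_rot: [3.141, -0.001, 2.967]
force: [0.7, 0.1, 0.1]
gripper_width: 85.3
gripper_force: 0.0
t: 3.8
ee_pos: [540.5, -163.4, 232.9]
tool_rot: [-3.141, 0.001, 3.14]
force: [-0.2, 0.8, -0.1]
gripper_width: 85.3
gripper_force: 0.0
112 484 ((542.9508056640625, -165.59115600585938), (11.343271255493164, 44.986106872558594), 89.6836929321289) [[520.6, -171.3, 115.7], [541.7, -166.0, 117.2], [565.1, -159.9, 118.7]]
2 3900 ((510.14996337890625, -165.23068237304688), (89.80778503417969, 114.14505004882812), 89.85629272460938) [[453.2, -209.5, 2.4], [515.3, -163.9, 4.2], [566.3, -121.3, 6.2]]
[ 540.5363476  -163.39568568  233.10409377] [-3.14073751e+00  1.42080849e-03  3.13966466e+00]
```

View pics/w3.png

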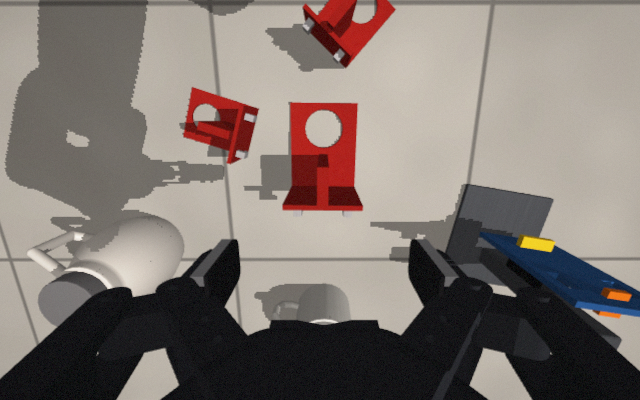

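The wanted bracket is centred at (323,160), with its tabs at (298,212) and (345,212). The jug (150,270) and measuring cup (320,305) are clear of the gripper; its yaw is 0.

```bash
python3 -m inch '[[[0,-0.0015,-0.001,-0.05,0,0,0],[0,-0.0015,-0.001,-0.1,0,0,0],[0,-0.0015,-0.001,-0.135,0,0,0],[0,-0.0015,-0.001,-0.149,0,0,0],[0,-0.0015,-0.001,-0.149,0,0,0]]]'
python3 -m inch '[[[1,0,0,0,0,0,0],[1,0,0,0,0,0,0],[1,0,0,0,0,0,0],[1,0,0,0,0,0,0],[1,0,0,0,0,0,0]]]'
```

```text
t: 4.47
ee_pos: [538.9, -164.4, 83.6]
tool_rot: [-3.141, 0.0, 3.14]
force: [-0.5, 0.6, -0.0]
gripper_width: 85.3
gripper_force: 0.0
t: 5.1
ee_pos: [538.7, -164.5, 83.3]
tool_rot: [-3.141, 0.0, 3.14]
force: [-1.3, -1.1, 2.1]
gripper_width: 10.2
gripper_force: 60.0
```

```bash
python3 -m inch '[[[1,0,0,0.01,0,0,0],[1,0,0,0.04,0,0,0],[1,0,0,0.08,0,0,0],[1,0,0,0.08,0,0,0],[1,0,0,0.08,0,0,0]]]'
cat > g.py <<'E'
from h import *
from scipy.spatial.transform import Rotation as R
import sys
for cam in ("wrist","top"):
    p,W=cloud(cam);s=robot.state();save(p,sys.argv[1]+cam+".png")
    hsv=cv2.cvtColor(p,cv2.COLOR_RGB2HSV)
    red=((hsv[...,0]<10)|(hsv[...,0]>170))&(hsv[...,1]>120)
    yaw=s["tool_rot"][2]-np.pi;Q=(W-s["ee_pos"])@R.from_euler('z',yaw).as_matrix() # hand frame, x ahead, y left, z up
    zf=-84.3
    m=red&(abs(Q[...,0]+30)<90)&(abs(Q[...,1])<60)
    for nm,a,b in (("floor",zf-8,zf+14),("rib/top",20,45),("all",zf-10,45)):
        q=Q[m&(Q[...,2]>a)&(Q[...,2]<b)]
        if len(q)<10: print(cam,nm,len(q));continue
        r=cv2.minAreaRect(q[:,:2].astype(np.float32));print(cam,nm,len(q),np.round(r[0],1),np.round(r[1],1),round(r[2],1),"z",np.percentile(q[:,2],[5,50,95]).round(1))
        if nm=="floor": A=np.c_[q[:,:2],np.ones(len(q))];print("  slope x,y (z0)",np.linalg.lstsq(A,q[:,2],rcond=None)[0].round(4))
    np.savez(sys.argv[1]+cam+".npz",p=p,W=W,Q=Q)
print(s["ee_pos"],s["tool_rot"],s["force"],s["moment"])
E
python3 g.py g1
```

```text
t: 5.72
ee_pos: [537.8, -163.9, 161.6]
tool_rot: [3.14, -0.002, 3.14]
force: [-0.2, 0.5, -3.8]
gripper_width: 10.0
gripper_force: 59.2
wrist floor 9786 [-28.8  -1.2] [114.6  90.1] 0.0 z [-79.9 -78.7 -77.4]
  slope x,y (z0) [ 4.00000e-04 -3.90000e-03 -7.86361e+01]
wrist rib/top 1866 [3.3 2.8] [46.8 34.7] 20.8 z [27.8 34.  35.1]
wrist all 14217 [-28.5  -1.2] [115.1  90.1] 0.0 z [-79.8 -78.3  34.2]
top floor 1
top rib/top 0
top all 4
[ 537.72233417 -163.859442    161.30427918] [ 3.14000969e+00 -2.94222676e-03  3.13953003e+00] [-0.41804244 -0.199855   -3.6581572 ] [ 0.00581076  0.01487701 -0.02373968]
```

View pics/g1wrist.png

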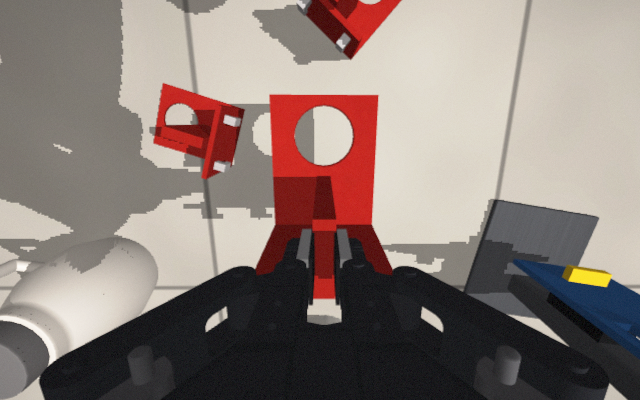

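The bracket is held level at (323,180), rib between the fingers at (322,265), yaw 0. Moving in front of the stand.

```bash
python3 -m inch '[[[1,-0.01,0.05,0.01,0,0,-2],[1,-0.02,0.1,0.01,0,0,-5],[1,-0.02,0.155,0.01,0,0,-9.7],[1,-0.02,0.21,0.009,0,0,-9.7],[1,-0.02,0.26,0.009,0,0,-9.7]]]'
python3 -m inch '[[[1,0,0.02,0,0,0,0],[1,0,0.02,0,0,0,0],[1,0,0.02,0,0,0,0]]]'
cat > pos.py <<'E'
import numpy as np
from workcell import robot
s=robot.state();y=-np.radians(9.79);c,n=np.cos(y),np.sin(y);x=s["ee_pos"]
f=s["force"]
print("TCP d %.1f lat %.1f z %.1f -> bracket x %.1f y %.1f z %.1f"%(c*x[0]+n*x[1],-n*x[0]+c*x[1],x[2],c*x[0]+n*x[1]+34.2-603.7,-n*x[0]+c*x[1]-202.6,x[2]-83.3),"F d/lat/z",np.round([c*f[0]+n*f[1],-n*f[0]+c*f[1],f[2]],1),"rot",np.round(s["tool_rot"],3),"t",s["t"])
E
python3 pos.py; python3 g.py g2
python3 - <<'E'
from h import *
p=cv2.imread("pics/g2wrist.png");t=cv2.imread("pics/g2top.png")
o=np.zeros((600,640,3),np.uint8);o[:400]=p;o[400:600,:320]=t[100:300,200:520];cv2.imwrite("pics/g2.png",o)
E
```

```text
t: 6.45
ee_pos: [517.7, 97.6, 170.9]
tool_rot: [-3.141, -0.002, 2.97]
force: [0.7, -0.9, -3.1]
gripper_width: 10.1
gripper_force: 59.3
t: 6.82
ee_pos: [518.3, 115.1, 171.3]
tool_rot: [-3.141, -0.001, 2.97]
force: [-0.1, 0.4, -3.7]
gripper_width: 10.0
gripper_force: 59.3
TCP d 491.2 lat 201.6 z 171.3 -> bracket x -78.3 y -1.0 z 88.0 F d/lat/z [-0.1  0.3 -3.7] rot [-3.141e+00 -1.000e-03  2.970e+00] t 6.825
wrist floor 9847 [-28.9  -1.2] [ 90.1 114.7] 89.9 z [-80.4 -79.3 -77.9]
  slope x,y (z0) [ 3.00000e-03 -4.00000e-03 -7.90636e+01]
wrist rib/top 1877 [ 3.3 -4.3] [35.  46.8] 69.5 z [27.  33.5 34.6]
wrist all 14256 [-28.7  -1. ] [ 90.4 115.1] 89.9 z [-80.3 -78.8  33.7]
top floor 171 [-19.1   1.4] [61.6 88.5] 0.1 z [-82.6 -79.  -76.1]
  slope x,y (z0) [ 1.56000e-02 -1.20000e-03 -7.88168e+01]
top rib/top 3
top all 188 [-19.1   1.4] [61.6 88.5] 0.1 z [-82.5 -78.7  -4.1]
[518.48112385 114.83456889 171.68563962] [-3.14132003e+00 -6.06030159e-04  2.96899887e+00] [-0.88952435 -0.67979674 -2.68549379] [ 0.00631225 -0.00744732 -0.01612325]
```

View pics/g2.png

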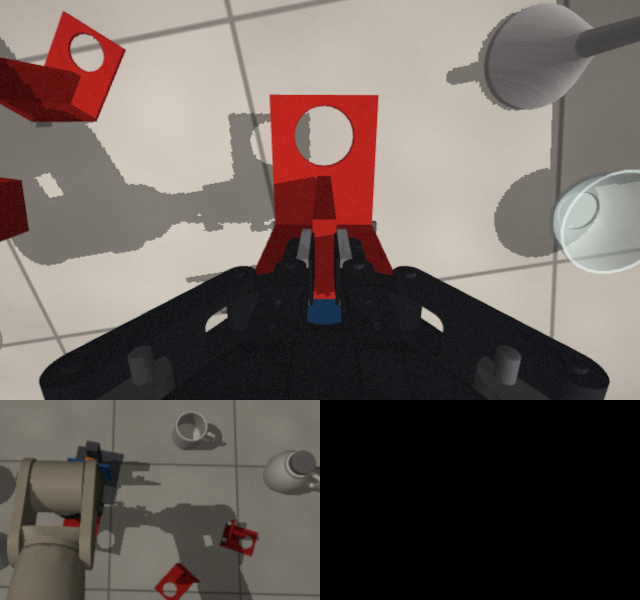

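The held bracket is square to the stand. Both cameras agree that the stand centre is 202.6 lateral. Approaching to just short of the face.

```bash
python3 -m inch '[[[1,0.025,-0.004,-0.001,0,0,0],[1,0.045,-0.007,-0.001,0,0,0],[1,0.057,-0.009,-0.001,0,0,0],[1,0.057,-0.009,-0.001,0,0,0]]]'; python3 pos.py
python3 -m inch '[[[1,0.002,-0.0003,0,0,0,0],[1,0.004,-0.0007,0,0,0,0],[1,0.006,-0.001,0,0,0,0],[1,0.006,-0.001,0,0,0,0]]]'; python3 pos.py
```

```text
t: 7.42
ee_pos: [575.8, 105.8, 170.5]
tool_rot: [-3.141, -0.001, 2.969]
force: [0.3, -0.4, -5.0]
gripper_width: 9.9
gripper_force: 59.3
TCP d 549.4 lat 202.2 z 170.5 -> bracket x -20.1 y -0.4 z 87.2 F d/lat/z [ 0.3 -0.4 -5. ] rot [-3.141e+00 -1.000e-03  2.969e+00] t 7.425
t: 7.92
ee_pos: [581.5, 105.7, 171.0]
tool_rot: [-3.142, 0.0, 2.97]
force: [0.4, 0.5, -3.8]
gripper_width: 9.8
gripper_force: 59.3
TCP d 555.1 lat 203.1 z 171.0 -> bracket x -14.4 y 0.5 z 87.7 F d/lat/z [ 0.3  0.6 -3.8] rot [-3.142  0.     2.97 ] t 7.925
```

```bash
python3 -m inch '[[[1,0.001,-0.0002,0,0,0,0],[1,0.002,-0.0003,0,0,0,0],[1,0.003,-0.0005,0,0,0,0],[1,0.003,-0.0005,0,0,0,0]]]'; python3 pos.py|tail -1
```

```text
t: 8.43
ee_pos: [584.6, 105.2, 171.0]
tool_rot: [-3.142, 0.0, 2.97]
force: [0.0, 1.0, -3.0]
gripper_width: 10.2
gripper_force: 59.3
TCP d 558.2 lat 203.1 z 171.0 -> bracket x -11.3 y 0.5 z 87.7 F d/lat/z [-0.1  1.  -3. ] rot [-3.142  0.     2.97 ] t 8.425
```

No contact at -11: the lips appear to be entering.

```bash
python3 -m inch '[[[1,0.001,-0.0002,0,0,0,0],[1,0.002,-0.0003,0,0,0,0],[1,0.003,-0.0005,0,0,0,0],[1,0.004,-0.0007,0,0,0,0],[1,0.004,-0.0007,0,0,0,0]]]'; python3 pos.py|tail -1
```

```text
t: 9.05
ee_pos: [588.5, 104.5, 171.0]
tool_rot: [-3.142, -0.0, 2.97]
force: [0.8, -0.1, -3.6]
gripper_width: 10.1
gripper_force: 59.3
TCP d 562.2 lat 203.1 z 171.0 -> bracket x -7.3 y 0.5 z 87.7 F d/lat/z [ 0.8 -0.  -3.6] rot [-3.142 -0.     2.97 ] t 9.05
```

```bash
python3 -m inch '[[[1,0.001,-0.0002,0,0,0,0],[1,0.002,-0.0003,0,0,0,0],[1,0.003,-0.0005,0,0,0,0],[1,0.004,-0.0007,0,0,0,0],[1,0.004,-0.0007,0,0,0,0]]]'; python3 pos.py|tail -1
python3 -m inch '[[[1,0.001,-0.0002,0,0,0,0],[1,0.002,-0.0003,0,0,0,0],[1,0.002,-0.0003,0,0,0,0]]]'; python3 pos.py|tail -1
```

```text
t: 9.68
ee_pos: [592.5, 103.9, 171.0]
tool_rot: [3.142, -0.0, 2.97]
force: [-2.9, 0.3, -2.7]
gripper_width: 9.9
gripper_force: 59.4
TCP d 566.2 lat 203.1 z 171.0 -> bracket x -3.3 y 0.5 z 87.7 F d/lat/z [-2.9 -0.2 -2.7] rot [ 3.142 -0.     2.97 ] t 9.675
t: 10.05
ee_pos: [594.5, 103.5, 171.0]
tool_rot: [-3.142, -0.0, 2.97]
force: [-4.3, -0.5, -3.1]
gripper_width: 10.3
gripper_force: 59.4
TCP d 568.2 lat 203.1 z 171.0 -> bracket x -1.3 y 0.5 z 87.7 F d/lat/z [-4.2 -1.2 -3.1] rot [-3.142 -0.     2.97 ] t 10.05
```

Catch is being pushed in. Creep to the face.

```bash
python3 -m inch '[[[1,0.0005,-0.0001,0,0,0,0],[1,0.001,-0.0002,0,0,0,0],[1,0.001,-0.0002,0,0,0,0]]]'; python3 pos.py|tail -1
python3 -m inch '[[[1,0.0003,-0.0001,0,0,0,0],[1,0.0006,-0.0001,0,0,0,0],[1,0.0006,-0.0001,0,0,0,0]]]'; python3 pos.py|tail -1
```

```text
t: 10.42
ee_pos: [595.5, 103.3, 171.0]
tool_rot: [-3.142, -0.0, 2.97]
force: [-4.1, 0.3, -3.0]
gripper_width: 10.1
gripper_force: 59.4
TCP d 569.2 lat 203.1 z 171.0 -> bracket x -0.3 y 0.5 z 87.7 F d/lat/z [-4.1 -0.4 -3. ] rot [-3.142 -0.     2.97 ] t 10.425
t: 10.8
ee_pos: [595.6, 103.2, 171.0]
tool_rot: [-3.141, -0.001, 2.97]
force: [-6.5, -0.6, -0.8]
gripper_width: 9.9
gripper_force: 59.6
TCP d 569.4 lat 203.0 z 171.0 -> bracket x -0.1 y 0.4 z 87.7 F d/lat/z [-6.3 -1.7 -0.8] rot [-3.141e+00 -1.000e-03  2.970e+00] t 10.8
```

On the face (6 N). Now straight down, feeling for the step.

```bash
python3 -m inch '[[[1,0,0,-0.0015,0,0,0],[1,0,0,-0.003,0,0,0],[1,0,0,-0.004,0,0,0],[1,0,0,-0.004,0,0,0]]]'; python3 pos.py|tail -1
python3 -m inch '[[[1,0,0,-0.001,0,0,0],[1,0,0,-0.002,0,0,0],[1,0,0,-0.002,0,0,0]]]'; python3 pos.py|tail -1
```

```text
t: 11.3
ee_pos: [595.7, 103.5, 167.1]
tool_rot: [3.141, -0.001, 2.971]
force: [-5.3, 1.4, -1.6]
gripper_width: 10.0
gripper_force: 59.6
TCP d 569.4 lat 203.3 z 167.1 -> bracket x -0.1 y 0.7 z 83.8 F d/lat/z [-5.4  0.4 -1.6] rot [ 3.141e+00 -1.000e-03  2.971e+00] t 11.3
t: 11.68
ee_pos: [595.7, 103.5, 166.1]
tool_rot: [3.141, -0.0, 2.971]
force: [-8.0, 0.9, 4.6]
gripper_width: 9.6
gripper_force: 60.4
TCP d 569.4 lat 203.3 z 166.1 -> bracket x -0.1 y 0.7 z 82.8 F d/lat/z [-8.  -0.5  4.6] rot [ 3.141 -0.     2.971] t 11.675
```

```bash
python3 -m inch '[[[1,0,0,-0.001,0,0,0],[1,0,0,-0.002,0,0,0],[1,0,0,-0.002,0,0,0]]]'; python3 pos.py|tail -1
```

```text
t: 12.05
ee_pos: [595.7, 103.5, 164.4]
tool_rot: [3.141, 0.0, 2.971]
force: [-9.0, 0.8, 7.8]
gripper_width: 9.7
gripper_force: 60.6
TCP d 569.5 lat 203.3 z 164.4 -> bracket x -0.0 y 0.7 z 81.1 F d/lat/z [-9.  -0.8  7.8] rot [3.141 0.    2.971] t 12.05
```

```bash
python3 -m inch '[[[1,0,0,-0.001,0,0,0],[1,0,0,-0.002,0,0,0],[1,0,0,-0.002,0,0,0]]]'; python3 pos.py|tail -1
python3 -m inch '[[[1,0,0,-0.0005,0,0,0],[1,0,0,-0.001,0,0,0],[1,0,0,-0.001,0,0,0]]]'; python3 pos.py|tail -1
```

```text
t: 12.42
ee_pos: [595.7, 103.6, 162.6]
tool_rot: [3.141, 0.0, 2.971]
force: [-9.6, 0.8, 8.5]
gripper_width: 9.9
gripper_force: 60.8
TCP d 569.5 lat 203.4 z 162.6 -> bracket x -0.0 y 0.8 z 79.3 F d/lat/z [-9.6 -0.9  8.5] rot [3.141 0.    2.971] t 12.425
t: 12.8
ee_pos: [595.8, 103.6, 161.7]
tool_rot: [3.141, 0.0, 2.971]
force: [-10.9, 0.3, 9.6]
gripper_width: 10.2
gripper_force: 60.9
TCP d 569.5 lat 203.4 z 161.7 -> bracket x -0.0 y 0.8 z 78.4 F d/lat/z [-10.8  -1.6   9.6] rot [3.141 0.    2.971] t 12.8
```

```bash
python3 -m inch '[[[1,0,0,-0.0005,0,0,0],[1,0,0,-0.001,0,0,0],[1,0,0,-0.001,0,0,0]]]'; python3 pos.py|tail -1
python3 -m inch '[[[1,0,0,-0.0005,0,0,0],[1,0,0,-0.001,0,0,0],[1,0,0,-0.001,0,0,0]]]'; python3 pos.py|tail -1
```

```text
t: 13.18
ee_pos: [595.8, 103.6, 160.7]
tool_rot: [3.141, 0.0, 2.971]
force: [-10.6, 1.4, 8.0]
gripper_width: 10.2
gripper_force: 60.9
TCP d 569.5 lat 203.4 z 160.7 -> bracket x -0.0 y 0.8 z 77.4 F d/lat/z [-10.7  -0.4   8. ] rot [3.141 0.    2.971] t 13.175
t: 13.55
ee_pos: [595.8, 103.6, 160.0]
tool_rot: [3.141, 0.0, 2.971]
force: [-11.9, 1.4, 10.3]
gripper_width: 9.7
gripper_force: 61.1
TCP d 569.5 lat 203.4 z 160.0 -> bracket x -0.0 y 0.8 z 76.7 F d/lat/z [-12.   -0.6  10.3] rot [3.141 0.    2.971] t 13.55
```

```bash
python3 -m inch '[[[1,0,0,-0.0003,0,0,0],[1,0,0,-0.0007,0,0,0],[1,0,0,-0.0007,0,0,0]]]'; python3 pos.py|tail -1
```

```text
t: 13.92
ee_pos: [595.8, 103.6, 159.4]
tool_rot: [3.141, 0.001, 2.971]
force: [-12.1, 1.4, 11.5]
gripper_width: 9.3
gripper_force: 61.2
TCP d 569.5 lat 203.4 z 159.4 -> bracket x 0.0 y 0.8 z 76.1 F d/lat/z [-12.2  -0.7  11.5] rot [3.141e+00 1.000e-03 2.971e+00] t 13.925
```

```bash
python3 -m inch '[[[1,-0.0002,0,-0.0003,0,0,0],[1,-0.0002,0,-0.0006,0,0,0],[1,-0.0002,0,-0.0006,0,0,0]]]'; python3 pos.py|tail -1
python3 -m inch '[[[1,0,0,-0.0003,0,0,0],[1,0,0,-0.0006,0,0,0],[1,0,0,-0.0006,0,0,0]]]'; python3 pos.py|tail -1
```

```text
t: 14.3
ee_pos: [595.8, 103.6, 158.8]
tool_rot: [3.141, 0.001, 2.971]
force: [-10.5, 0.6, 11.0]
gripper_width: 10.1
gripper_force: 61.1
TCP d 569.5 lat 203.4 z 158.8 -> bracket x -0.0 y 0.8 z 75.5 F d/lat/z [-10.4  -1.2  11. ] rot [3.141e+00 1.000e-03 2.971e+00] t 14.3
t: 14.68
ee_pos: [595.8, 103.6, 158.2]
tool_rot: [3.141, 0.001, 2.971]
force: [-9.6, 0.8, 11.8]
gripper_width: 9.8
gripper_force: 61.2
TCP d 569.5 lat 203.4 z 158.2 -> bracket x -0.0 y 0.8 z 74.9 F d/lat/z [-9.7 -0.8 11.8] rot [3.141e+00 1.000e-03 2.971e+00] t 14.675
```

```bash
python3 -m inch '[[[1,0,0,-0.0003,0,0,0],[1,0,0,-0.0006,0,0,0],[1,0,0,-0.0006,0,0,0]]]'; python3 pos.py|tail -1
python3 -m inch '[[[1,0,0,-0.0003,0,0,0],[1,0,0,-0.0006,0,0,0],[1,0,0,-0.0006,0,0,0]]]'; python3 pos.py|tail -1
```

```text
t: 15.05
ee_pos: [595.8, 103.6, 158.2]
tool_rot: [3.141, 0.002, 2.971]
force: [-12.3, 0.7, 14.0]
gripper_width: 10.4
gripper_force: 61.6
TCP d 569.5 lat 203.4 z 158.2 -> bracket x 0.0 y 0.8 z 74.9 F d/lat/z [-12.2  -1.4  14. ] rot [3.141e+00 2.000e-03 2.971e+00] t 15.05
t: 15.42
ee_pos: [595.8, 103.6, 158.1]
tool_rot: [3.141, 0.002, 2.971]
force: [-13.8, 0.9, 17.6]
gripper_width: 10.1
gripper_force: 62.0
TCP d 569.5 lat 203.4 z 158.1 -> bracket x 0.0 y 0.8 z 74.8 F d/lat/z [-13.7  -1.5  17.6] rot [3.141e+00 2.000e-03 2.971e+00] t 15.425
```

Hard bottom at 74.8. Easing up to test whether it's locked (should stop near 77.4).

```bash
python3 -m inch '[[[1,0,0,0.0012,0,0,0],[1,0,0,0.0025,0,0,0],[1,0,0,0.0035,0,0,0],[1,0,0,0.0035,0,0,0]]]'; python3 pos.py|tail -1
python3 -m inch '[[[1,0,0,0.0005,0,0,0],[1,0,0,0.001,0,0,0],[1,0,0,0.001,0,0,0]]]'; python3 pos.py|tail -1
```

```text
t: 15.92
ee_pos: [595.8, 103.5, 159.6]
tool_rot: [3.141, 0.0, 2.971]
force: [-8.0, 0.9, 4.7]
gripper_width: 10.0
gripper_force: 60.4
TCP d 569.5 lat 203.3 z 159.6 -> bracket x -0.0 y 0.7 z 76.3 F d/lat/z [-8.  -0.5  4.7] rot [3.141 0.    2.971] t 15.925
t: 16.3
ee_pos: [595.7, 103.5, 160.4]
tool_rot: [3.141, 0.0, 2.971]
force: [-7.4, 1.3, 4.0]
gripper_width: 10.1
gripper_force: 60.3
TCP d 569.5 lat 203.3 z 160.4 -> bracket x -0.0 y 0.7 z 77.1 F d/lat/z [-7.5  0.   4. ] rot [3.141 0.    2.971] t 16.3
```

```bash
python3 -m inch '[[[1,0,0,0.0005,0,0,0],[1,0,0,0.001,0,0,0],[1,0,0,0.001,0,0,0]]]'; python3 pos.py|tail -1
python3 -m inch '[[[1,0,0,0.0003,0,0,0],[1,0,0,0.0006,0,0,0],[1,0,0,0.0006,0,0,0]]]'; python3 pos.py|tail -1
```

```text
t: 16.68
ee_pos: [595.7, 103.5, 160.8]
tool_rot: [3.141, -0.0, 2.971]
force: [-5.3, 1.2, 0.7]
gripper_width: 10.0
gripper_force: 59.8
TCP d 569.4 lat 203.3 z 160.8 -> bracket x -0.1 y 0.7 z 77.5 F d/lat/z [-5.4  0.3  0.7] rot [ 3.141 -0.     2.971] t 16.675
t: 17.05
ee_pos: [595.7, 103.5, 160.8]
tool_rot: [3.141, -0.001, 2.97]
force: [-4.6, 1.3, -3.5]
gripper_width: 9.9
gripper_force: 59.4
TCP d 569.4 lat 203.3 z 160.8 -> bracket x -0.1 y 0.7 z 77.5 F d/lat/z [-4.8  0.5 -3.5] rot [ 3.141e+00 -1.000e-03  2.970e+00] t 17.05
```

Locked: it stops at 77.5 with the pull rising. Release and retreat upward.

```bash
python3 -m inch '[[[0,0,0,0,0,0,0],[0,0,0,0,0,0,0],[0,0,0,0,0,0,0],[0,0,0,0,0,0,0],[0,0,0,0,0,0,0]]]'
python3 -m inch '[[[0,-0.005,0.001,0.03,0,0,0],[0,-0.01,0.002,0.08,0,0,0],[0,-0.06,0.012,0.12,0,0,0],[0,-0.11,0.02,0.12,0,0,0],[0,-0.11,0.02,0.12,0,0,0]]]'
python3 -m inch '[[[0,0,0,0,1.7,-9.9,0],[0,0,0,0,3.4,-19.7,0],[0,0,0,0,3.4,-19.7,0],[0,0,0,0,3.4,-19.7,0]]]'
python3 - <<'E'
from h import *
p,W=cloud("wrist");save(p[80:380,200:500] if 0 else p,"end.png")
a=cv2.imread("pics/end.png")[120:360,190:450];cv2.imwrite("pics/endc.png",cv2.resize(a,None,fx=2.4,fy=2.4))
c=(abs(W[...,0]-600)<90)&(abs(W[...,1]-100)<90)
hsv=cv2.cvtColor(p,cv2.COLOR_RGB2HSV);red=((hsv[...,0]<5)|(hsv[...,0]>170))&(hsv[...,1]>120)&c
for a,b in ((60,100),(170,205)):
    w=W[red&(W[...,2]>a)&(W[...,2]<b)];print(len(w),cv2.minAreaRect(w[:,:2].astype(np.float32)),np.median(w[:,2]))
E
```

```text
t: 17.68
ee_pos: [596.0, 103.2, 161.1]
tool_rot: [-3.142, 0.0, 2.97]
force: [0.9, -0.6, -0.6]
gripper_width: 85.5
gripper_force: 0.0
t: 18.3
ee_pos: [483.6, 123.9, 282.0]
tool_rot: [3.141, 0.001, 2.972]
force: [0.1, 0.0, -0.1]
gripper_width: 85.3
gripper_force: 0.0
t: 18.8
ee_pos: [486.8, 123.0, 281.6]
tool_rot: [3.021, 0.327, 2.95]
force: [0.0, 0.8, 0.6]
gripper_width: 85.2
gripper_force: 0.0
3886 ((570.6002807617188, 106.90817260742188), (92.25186157226562, 122.14430236816406), 81.78968811035156) 81.00407647626548
903 ((601.4085083007812, 101.31083679199219), (89.6097183227539, 53.4754753112793), 80.73795318603516) 177.4485642512208
```

View pics/endc.png

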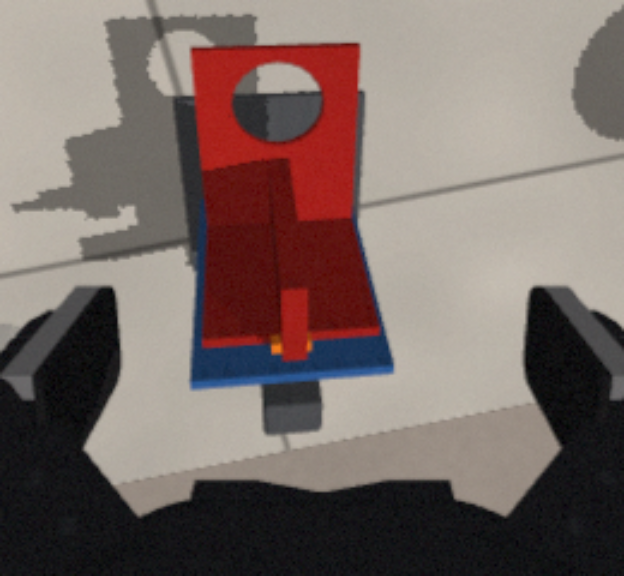

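The bracket hangs level and centred at z≈77. The orange catch (290,345 in the crop) stands out over its top edge and the gripper is clear.

```bash
python3 -c "
from workcell import job
print(job.sign_off())"
```

```text
the job is handed in; nothing more can be done
None
```

The bracket is mounted on the stand and stays locked under the catch with the gripper clear; I handed the job in at about 19 s, and sign-off returned no verdict.

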